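# Put the box vans away by roof colour

## Task

Two olive box vans lean in the tilted service cradles. Put each one away in the tray of the same colour as its roof, standing upright on its wheels; lower it to the tray floor before you let go, do not drop it. Leave the yellow-roofed van in its tray and everything else on the table where it is.

Things in the scene. Friction and masses are not known exactly. Their poses are not given: they have to be found in the camera images.
- van_red: olive box van with red roof, 120 mm long (its y), 36 wide (its x), 52 high (its z); flat sides from 10 to 48 mm above its underside, coloured top 8 mm; about 150 g; origin at the centre of its underside. Starts leaning in one of the cradles, rolled 30 degrees about its length, roof facing up and towards the robot
- van_blue: olive box van with blue roof, 120 mm long (its y), 36 wide (its x), 52 high (its z); flat sides from 10 to 48 mm above its underside, coloured top 8 mm; about 150 g; origin at the centre of its underside. Starts leaning in one of the cradles, rolled 30 degrees about its length, roof facing up and towards the robot
- van_yellow: olive box van with yellow roof, 120 mm long (its y), 36 wide (its x), 52 high (its z); flat sides from 10 to 48 mm above its underside, coloured top 8 mm; about 150 g; origin at the centre of its underside. Already stands in the yellow tray; leave it alone
- tray_red: open red plastic tray, 180 mm long (along its y), 106 mm wide (along its x), 30 mm high; walls and floor 5 mm thick, so inside 170 x 96 mm; a flat dark grey pad on its floor; fixed; origin at the centre of its underside, z up
- tray_blue: open blue plastic tray, 180 mm long (along its y), 106 mm wide (along its x), 30 mm high; walls and floor 5 mm thick, so inside 170 x 96 mm; a flat dark grey pad on its floor; fixed; origin at the centre of its underside, z up
- tray_yellow: open yellow plastic tray, 180 mm long (along its y), 106 mm wide (along its x), 30 mm high; walls and floor 5 mm thick, so inside 170 x 96 mm; a flat dark grey pad on its floor; fixed; origin at the centre of its underside, z up
- cradle_a: fixed tilted cradle on a plywood plinth 62 mm high, 150 mm long (its y), 100 mm deep; z up, x level, pointing up the slope away from the robot; origin on the table. Grey bed 80 mm wide, tilted 30 degrees, lower on the robot side; the van underside centre rests on it 84 mm above the origin. A lip at the bed lower edge, 16 mm high square to the bed, touches the van side and stops it sliding
- cradle_b: a second cradle, same as cradle_a; either may be on the left, one van on each. The van's sides are tilted 30 degrees with it, so a gripper meets them flat when it comes in square to the bed, tilted 30 degrees from vertical
- dome: loose brass steam dome standing between the cradles, 52 mm across its foot, 62 mm high; origin at the centre of its underside; leave alone
- tender: loose black cast-metal tender, 125 mm long (its y), 38 mm wide, 50 mm high, on the robot's right; origin at the centre of its underside; leave alone
- square: loose chrome engineer's square lying flat on the robot's left: stock 80 mm along its y and 14 mm high, thin blade 120 mm along its x; origin under the stock's centre; leave alone
- jar: loose small olive paint jar, 44 mm across, 55 mm high, beyond the cradles; origin at the centre of its underside; leave alone

How it is judged:
By the outcome, as a careful person would: the job done as asked, in the order asked, and still so for the second after the job is handed in, with the robot touching nothing.
It also fails if it takes over 64 s, if anything falls off the work surface, if the arm or the gripper's body presses on something with over 40 N, if the wrist force passes 120 N, or if a joint passes its speed limit or range.

## Robot

A 6-joint arm with a two-finger parallel gripper is mounted at the origin on the work surface. World frame = base frame: x ahead of the robot, y to its left, z up, the work surface at z = 0. Lengths are in m, angles in rad, forces in N, time in s.
With the tool pointing down it reaches from about 0.35 to 1 m from the base axis. Payload 7.1 kg.
Tool frame: the origin (TCP) lies between the finger pads; the fingertips stand 22 mm ahead of it and the grasp point (between the pads) lies 3 mm ahead of it; z points along the fingers, y is the line along which they close (so a half turn about z gives the same grasp; the last joint's range is limited). The gripper opens to 85 mm and grips with 20 to 120 N. Pads are 22 mm wide; open, the fingers measure 114 mm over their backs; the gripper's body (76 mm by 85 mm) begins 54 mm behind the grasp point. The pads swing forward as they close: fully open they stand 13 mm farther back than shut.
Start: joints at [1.314, 0.423, 1.63, -0, 1.089, -0.019], TCP at [0.147, 0.607, 0.253] pointing down, gripper open.
Joint ranges: [-3, 3], [-0.9, 2.11], [0.09, 2.58], [-1.31, 4.45], [0.11, 2.69], [-2.54, 2.54]. Speed limits (rad/s): [2.39, 2.39, 3.01, 3.14, 3.14, 3.14].

## Interface

Orientations are given as a rotation vector (axis times angle).
In Python, from rig import manip gives the robot as it stands. The module is installed in compiled form; this text tells all that it offers. Calls block until the motion is done:
- manip.move_to(position, orientation): joint-space move of the TCP to a pose.
- manip.servo_line(position, orientation=None, rate=0.15): straight line of the TCP; orientation=None keeps the orientation; rate is the mean speed in m/s.
- manip.set_joints(angles): joint-space move.
- manip.command_gripper(opening, f_grip=None): finger opening in m; f_grip is the grip in N (None keeps the last); returns when the fingers have stopped.
- manip.hold(seconds).
- manip.solve_ik(position, orientation): joint angles nearest the present ones, or None.
- manip.camera(name): name is "scene" or "top" or "wrist"; returns a dict with "image" (400x640x3 uint8, red, green, blue), "fx", "fy", "cx", "cy" (pixels), "k1" (the pictures are not rectified: a ray, as slopes to the right and down, at radius r is drawn at 1 + k1 r^2 times it, then the intrinsics apply), "cam_to_world" (4x4, takes a point from camera to world coordinates); the wrist camera has in their place "mount" (4x4, takes a point from camera to tool coordinates, whose origin is the TCP and whose axes are the flange's). Camera axes: x right, y down, z forward; pixel columns grow to the right and rows downward; lengths in m; the calibration is good to about 2 mm. A picture is of the moment at which its call begins: read the wrist's pose just before it. There is no depth.
A pose or a line that the arm cannot do raises manip.IKError and nothing moves.
- manip.sign_off(): hands the job in; it is judged then, once.
Readings, each from a call of its own:
- manip.get_time(): time.
- manip.get_joint_positions(): joint angles.
- manip.get_joint_vel(): joint speeds.
- manip.get_tau(): joint torques, N m.
- manip.get_position(): TCP position.
- manip.get_ee_rot(): TCP orientation.
- manip.get_contact_force(): force on the tool from outside, world axes, zero at the start.
- manip.get_torque(): the same for the moment, N m.
- manip.get_width(): finger opening in m.
- manip.get_grip_force(): force on a finger pad.
Only numpy, scipy, OpenCV 4.12 (cv2) and the standard library are available. Lean on these libraries where they do the work, as an engineer would, in place of code of your own. Each camera call takes 0.05 s, during which the arm holds its last target. There are 200 camera calls.

## Working session

There is one attempt and no reset: what is moved stays moved. The work goes in short steps, each a Python script; the robot and the scene stay as the last script left them, time stands still between calls to the robot, and variables do not carry over. Pictures are saved under pics/ and viewed, at most 10 in all, crops included, and the job is handed in when it is done.

```bash
mkdir -p pics
python3 - <<'E'
from rig import manip
import cv2,numpy as np,pickle
d={}
for n in("scene","top","wrist"):
    c=manip.camera(n);d[n]=c
    cv2.imwrite(f"pics/{n}0.png",c["image"][:,:,::-1])
    print(n,{k:(np.round(v,4).tolist()) for k,v in c.items() if k!="image"})
pickle.dump(d,open("c0.pkl","wb"))
print(manip.get_time(),manip.get_position(),manip.get_ee_rot())
E
```

```text
scene {'fx': 409.1932, 'fy': 409.1932, 'cx': 320.7997, 'cy': 205.6997, 'k1': 0.0076, 'cam_to_world': [[-0.212, 0.7552, -0.6203, 1.3611], [0.9771, 0.1535, -0.147, 0.1698], [-0.0158, -0.6373, -0.7704, 1.0686], [0.0, 0.0, 0.0, 1.0]]}
top {'fx': 377.6459, 'fy': 377.6459, 'cx': 319.5976, 'cy': 191.5063, 'k1': -0.0529, 'cam_to_world': [[-0.0118, -0.9923, 0.1232, 0.4257], [-0.9998, 0.0097, -0.0177, 0.0059], [0.0163, -0.1234, -0.9922, 1.1429], [0.0, 0.0, 0.0, 1.0]]}
wrist {'fx': 347.8545, 'fy': 347.8545, 'cx': 320.4845, 'cy': 201.8588, 'k1': -0.0512, 'mount': [[-0.0008, -0.9495, -0.3138, 0.0812], [1.0, -0.001, 0.0004, -0.0002], [-0.0006, -0.3138, 0.9495, -0.1223], [0.0, 0.0, 0.0, 1.0]]}
0.15 [0.14710531 0.6070238  0.25271418] [-3.72670912e-01 -3.11921644e+00  1.86725662e-03]
```

View pics/top0.png

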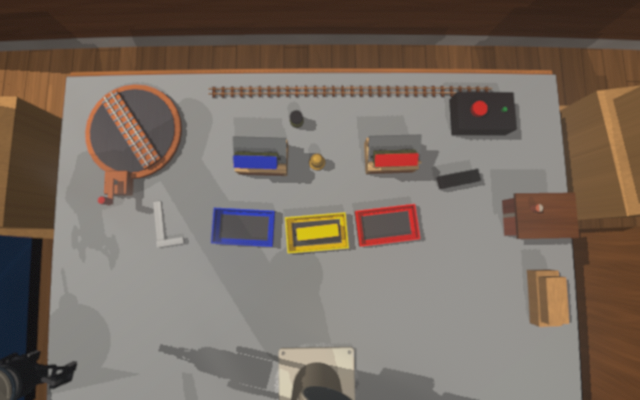

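View pics/scene0.png

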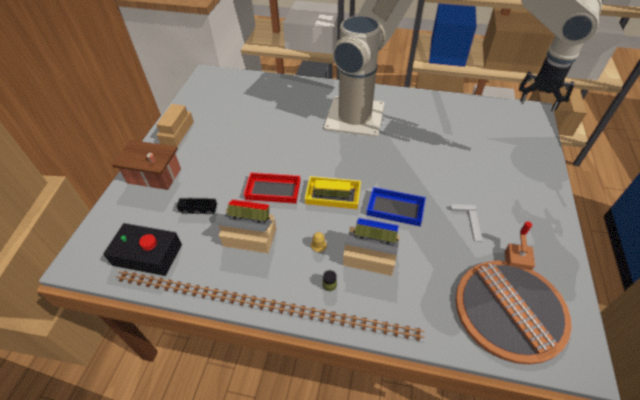

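The top view shows the blue-roofed van at about (256,162), the red-roofed van at about (396,160), the blue tray at (244,227), the yellow tray at (317,232) and the red tray at (387,225). The dome is at (317,160). In the scene view the two vans sit in their cradles at about (376,232) and (248,212).

```bash
cat > h.py <<'E'
import cv2,numpy as np
from scipy.spatial.transform import Rotation as R
def mask(im,col):
    h=cv2.cvtColor(im,cv2.COLOR_RGB2HSV);H,S,V=cv2.split(h)
    m={'red':((H<8)|(H>172)),'blue':((H>108)&(H<130)),'yellow':((H>22)&(H<33))}[col]&(S>150)&(V>50)
    return m.astype(np.uint8)
def blobs(m,amin):
    cs,_=cv2.findContours(m,cv2.RETR_EXTERNAL,cv2.CHAIN_APPROX_NONE)
    return [c for c in cs if cv2.contourArea(c)>amin]
def rays(c,uv,T):
    # undistort own radial model: drawn = s*(1+k1 s^2)
    d=(np.asarray(uv,float).reshape(-1,2)-[c['cx'],c['cy']])/[c['fx'],c['fy']]
    s=d.copy()
    for _ in range(10): s=d/(1+c['k1']*(s**2).sum(1,keepdims=True))
    v=np.c_[s,np.ones(len(s))]@T[:3,:3].T
    return T[:3,3],v
def on_plane(c,uv,T,p0,n):
    o,v=rays(c,uv,T)
    return o+v*(((p0-o)@n)/(v@n))[:,None]
def rect(P):  # planar Nx2 points -> centre, (long,short), long-axis angle near +90deg
    (cx,cy),(w,h),a=cv2.minAreaRect((P*1000).astype(np.float32))
    if w<h: w,h,a=h,w,a+90
    a=(a)%180
    return np.array([cx,cy])/1000,(w,h),a
E
python3 - <<'E'
from h import *;import pickle
c=pickle.load(open("c0.pkl","rb"))['top'];T=c['cam_to_world']
for col in('red','blue','yellow'):
    for b in blobs(mask(c['image'],col),150):
        x,y,w,h=cv2.boundingRect(b)
        for z in(.03,.129):
            P=on_plane(c,b.reshape(-1,2),T,np.array([0,0,z]),np.array([0,0,1.]))
            print(col,(x,y,w,h),z,*rect(P[:,:2]))
E
```

```text
red (355, 205, 65, 41) 0.03 [ 0.4632836  -0.21208301] (180.26171875, 103.60954284667969) 96.34639120101929
red (355, 205, 65, 41) 0.129 [ 0.45993774 -0.19269669] (164.2266082763672, 94.39299774169922) 96.34639358520508
red (375, 153, 43, 14) 0.03 [ 0.65902362 -0.24611502] (129.06692504882812, 40.00525665283203) 89.68408203125
red (375, 153, 43, 14) 0.129 [ 0.63826581 -0.22370142] (117.58577728271484, 36.44660186767578) 89.68404388427734
red (472, 101, 16, 15) 0.03 [ 0.82125775 -0.51504425] (49.31588363647461, 45.466766357421875) 90.1970047801733
red (472, 101, 16, 15) 0.129 [ 0.78606848 -0.46870807] (44.92899703979492, 41.42226791381836) 90.19701783359051
blue (218, 209, 56, 37) 0.03 [0.46170001 0.20741667] (164.71031188964844, 100.59413146972656) 86.35498809814453
blue (218, 209, 56, 37) 0.129 [0.45849509 0.18948642] (150.0585174560547, 91.64576721191406) 86.3550033569336
blue (234, 156, 42, 12) 0.03 [0.65638055 0.18019244] (123.57352447509766, 33.577117919921875) 89.41658020019531
blue (234, 156, 42, 12) 0.129 [0.63585791 0.16468394] (112.58103942871094, 30.590246200561523) 89.4166259765625
yellow (285, 213, 64, 40) 0.03 [ 0.44310428 -0.00330242] (178.04095458984375, 104.5615234375) 94.05662107467651
yellow (285, 213, 64, 40) 0.129 [ 0.44155353 -0.00248816] (162.203369140625, 95.26029205322266) 94.05661296844482
```

```bash
cat >> h.py <<'E'
from rig import manip
def Rt(yaw,tilt): # tool rotation: x along length(+y'), y along cradle x, z = -(bed normal)
    n=np.array([-np.sin(tilt),0,np.cos(tilt)]);y=np.array([np.cos(tilt),0,np.sin(tilt)])
    M=np.c_[np.cross(y,-n),y,-n]
    return R.from_euler('z',yaw)*R.from_matrix(M)
def wrist(name):
    p,r=np.array(manip.get_position()),R.from_rotvec(manip.get_ee_rot())
    c=manip.camera('wrist');W=np.eye(4);W[:3,:3]=r.as_matrix();W[:3,3]=p
    cv2.imwrite(f'pics/{name}.png',c['image'][:,:,::-1])
    return c,W@c['mount']
def roof(c,T,col,p0,yaw):
    """red/blue roof top face: plane through p0 along bed normal; returns roof centre, yaw"""
    for _ in range(3):
        Rr=R.from_euler('z',yaw).as_matrix()
        n=Rr@[-.5,0,np.sqrt(.75)];u=Rr@[np.sqrt(.75),0,.5];v=Rr@[0,1.,0]
        bs=blobs(mask(c['image'],col),800)
        best=None
        for b in bs:
            P=on_plane(c,b.reshape(-1,2),T,p0,n)-p0
            q=np.c_[P@u,P@v];ce,sz,a=rect(q)
            if best is None or abs(sz[0]-120)+abs(sz[1]-36)<best[0]: best=(abs(sz[0]-120)+abs(sz[1]-36),ce,sz,a)
        e,ce,sz,a=best
        p=p0+ce[0]*u+ce[1]*v
        # roof height known: keep z=.129
        o=T[:3,3];d=p-o;p0=o+d*((.129-o[2])/d[2])
        yaw+=np.deg2rad(a-90)/np.cos(np.pi/6)*1.0
    return p0,yaw,sz,a
E
python3 - <<'E'
from h import *
manip.move_to([.44,.207,.27],Rt(0,0).as_rotvec())
c,T=wrist('w_trayb')
for b in blobs(mask(c['image'],'blue'),800):
    P=on_plane(c,b.reshape(-1,2),T,np.array([0,0,.03]),np.array([0,0,1.]));print('traylike',*rect(P[:,:2]))
p0=np.array([.636,.165,.129]);r=Rt(0,np.pi/6)
manip.move_to(p0-r.apply([0,0,.13]),r.as_rotvec())
c,T=wrist('w_roofb');print(roof(c,T,'blue',p0,0.),manip.get_time(),manip.get_joint_positions())
E
python3 -c "
import cv2,numpy as np
cv2.imwrite('pics/m1.png',cv2.resize(np.vstack([cv2.imread('pics/w_trayb.png'),cv2.imread('pics/w_roofb.png')]),(480,600)))"
```

```text
traylike [0.70559241 0.11510215] (172.16763305664062, 61.405094146728516) 87.70072937011719
traylike [0.46015771 0.21271899] (180.10995483398438, 105.93326568603516) 86.38961791992188
(array([0.63281709, 0.16360719, 0.129     ]), np.float64(-0.03912076959414489), (119.67642974853516, 35.153846740722656), 89.99950408935547) 2.7083 [ 0.34052285  0.25713695  2.01894137 -0.43941775  0.40289368  0.70590369]
```

View pics/m1.png

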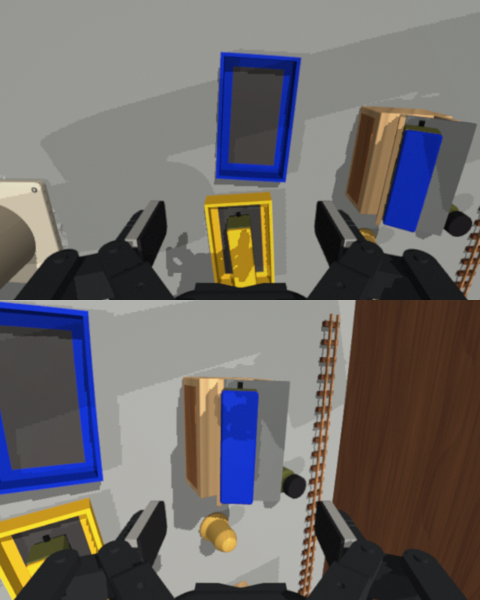

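The upper picture shows the blue tray, whole, at about (260,117). The lower one shows the blue roof square-on at about (239,447). Its measured size of 120 x 35 mm matches the van, so I'm grasping it now.

```bash
cat >> h.py <<'E'
def pick(p,yaw,g=.060):
    r=Rt(yaw,np.pi/6);rv=r.as_rotvec();z=r.apply([0,0,1.])
    t=p+z*.008            # TCP 44 mm above bed, grasp point 41 mm
    manip.command_gripper(g,40)
    manip.move_to(t-z*.08,rv)
    manip.servo_line(t,rv,rate=.1)
    f0=manip.get_contact_force()
    manip.command_gripper(.02,40);manip.hold(.2)
    print('grip',manip.get_width(),manip.get_grip_force(),np.round(f0,1),np.round(manip.get_contact_force(),1))
    manip.servo_line(t-z*.09,rv,rate=.12)
    print('lifted',manip.get_width(),np.round(manip.get_contact_force(),1),manip.get_time())
E
python3 - <<'E'
from h import *
pick(np.array([.6328,.1636,.129]),-.039)
c=manip.camera('scene');cv2.imwrite('pics/s1.png',cv2.resize(c['image'][120:320,220:520,::-1],None,fx=2.5,fy=2.5))
E
```

```text
grip 0.035283345591820704 40.50850600004196 [-0.7  0.5  0.2] [-5.1 -0.4  7.1]
lifted 0.03506063531797667 [ 0.5  0.3 -1.7] 5.8083
```

View pics/s1.png

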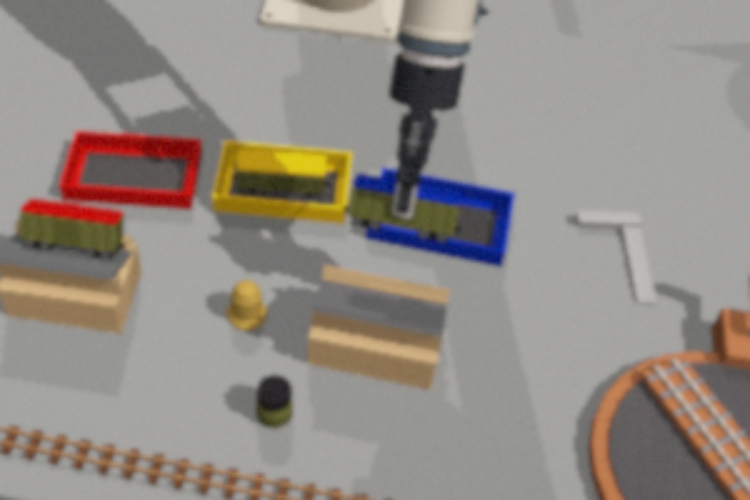

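The van hangs level in the gripper, at about (405,205) in the crop, and its cradle is empty. Next I'll lower it into the blue tray until it touches the floor.

```bash
cat >> h.py <<'E'
def place(xy,yaw):
    rv=Rt(yaw,0).as_rotvec()
    manip.move_to([*xy,.15],rv)
    manip.servo_line([*xy,.062],rv,rate=.1);manip.hold(.15)
    f0=manip.get_contact_force()[2];z=.062
    while z>.042:
        z-=.001;manip.servo_line([*xy,z],rv,rate=.02)
        f=manip.get_contact_force()[2]-f0
        if f>3: break
    print('touch',z,f,np.round(manip.get_torque(),2))
    manip.command_gripper(.056,40);manip.hold(.2)
    manip.servo_line([*xy,.15],rv,rate=.12)
    print(manip.get_time())
E
python3 - <<'E'
from h import *
place([.460,.2127],-.063)
c,T=wrist('w_placed')
for b in blobs(mask(c['image'],'blue'),800):
    for z in (.03,.058):
        P=on_plane(c,b.reshape(-1,2),T,np.array([0,0,z]),np.array([0,0,1.]));print(z,*rect(P[:,:2]))
E
```

```text
touch 0.04899999999999999 7.071252181968006 [-0.07  0.1   0.02]
12.4667
0.03 [0.46015295 0.21247647] (180.14344787597656, 106.38258361816406) 86.27948760986328
0.058 [0.46061911 0.22180051] (159.28074645996094, 94.0622329711914) 86.27946472167969
```

View pics/w_placed.png

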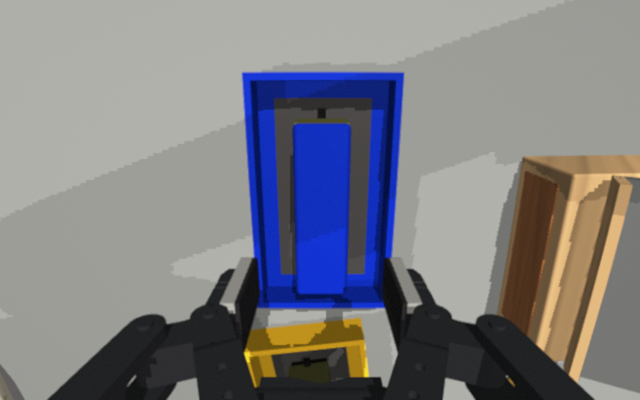

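The blue van stands upright inside the blue tray, with its roof at about (321,208). Now the red one.

```bash
python3 - <<'E'
from h import *
manip.move_to([.45,-.20,.27],Rt(0,0).as_rotvec())
c,T=wrist('w_trayr')
for b in blobs(mask(c['image'],'red'),800):
    P=on_plane(c,b.reshape(-1,2),T,np.array([0,0,.03]),np.array([0,0,1.]));print('traylike',*rect(P[:,:2]))
p0=np.array([.636,-.224,.129]);r=Rt(0,np.pi/6)
manip.move_to(p0-r.apply([0,0,.13]),r.as_rotvec())
c,T=wrist('w_roofr');p,yaw,sz,a=roof(c,T,'red',p0,0.);print(p,yaw,sz,manip.get_time())
if abs(sz[0]-120)<4 and abs(sz[1]-36)<3:
    pick(p,yaw)
    c,T=wrist('w_heldr')
E
python3 -c "
import cv2,numpy as np
cv2.imwrite('pics/m2.png',cv2.resize(np.vstack([cv2.imread('pics/w_roofr.png'),cv2.imread('pics/w_heldr.png')]),(480,600)))"
```

```text
traylike [ 0.70605792 -0.26834937] (171.99464416503906, 60.339622497558594) 91.34627866744995
traylike [ 0.46161118 -0.2147341 ] (181.01248168945312, 106.43623352050781) 96.21185064315796
[ 0.635383   -0.22557258  0.129     ] 0.023784768744796434 (119.56863403320312, 35.768917083740234) 14.7917
grip 0.035331498170941965 40.7642063498497 [ 0.1  0.1 -0.3] [-4.2  1.4  6.7]
lifted 0.03510965039586691 [-0.6  0.4 -1.5] 17.7333
```

View pics/m2.png

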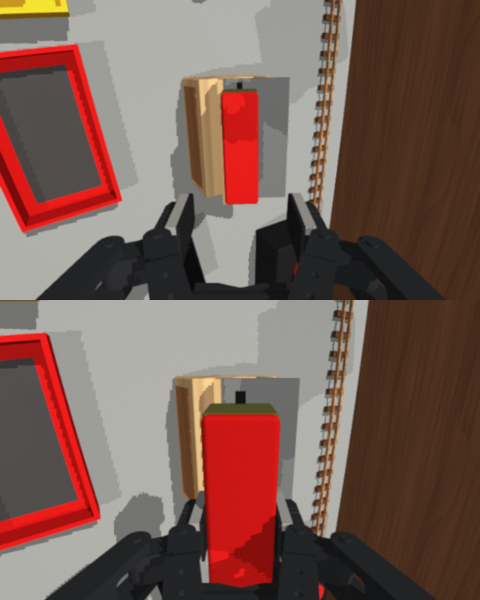

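The upper picture shows the red roof in its cradle at about (240,147). In the lower one the van is held squarely between the fingers, with its roof at about (240,500).

Run:
```python
from h import *
place([.4617,-.2145],.108)
manip.move_to([.44,0.,.30],Rt(0,0).as_rotvec())
manip.set_joints([1.314,.423,1.63,0,1.089,-.019])
print(manip.get_time())
a=manip.camera('top')['image'];b=manip.camera('scene')['image']
cv2.imwrite('pics/end.png',cv2.resize(np.vstack([a[60:280,180:520],b[100:320,140:480]])[:,:,::-1],None,fx=1.36,fy=1.36))
```

```text
touch 0.04899999999999999 6.981875489590671 [ 0.08  0.23 -0.03]
24.4083
27.8333
```

View pics/end.png

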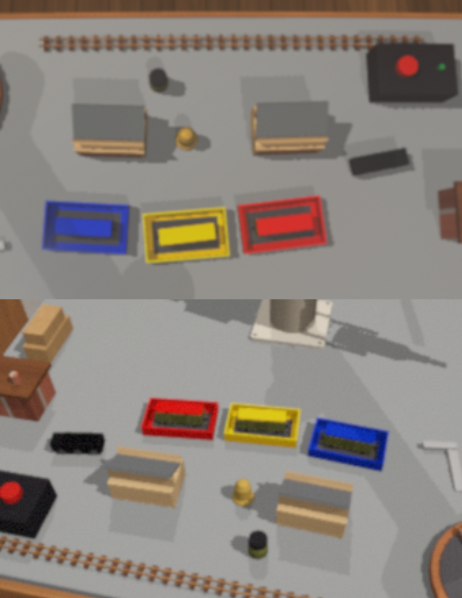

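Both vans stand upright in their trays, blue at about (85,227) and red at about (283,224) in the upper picture. Both cradles are empty, and everything else is where it started.

```bash
python3 -c "
from rig import manip
print(manip.sign_off())"
```

```text
the job is handed in; nothing more can be done
None
```

The job is handed in: the red and blue vans stand upright in their matching trays, each lowered to the floor before release, nothing else looked moved in the final pictures, and it took about 28 s.

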